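# Park the rolling pin in its rest

## Task

Push the wooden rolling pin by its side with your fingertips so that it rolls along the bench, up the short ramp of the bent-sheet metal rest and down into the V, where it must come to lie still, square to the rest with its barrel sticking out at both sides of it. Keep it rolling under light, steady pushes: do not squeeze it, lift it, just slide it along without rolling, or fling it, and leave everything else on the bench where it is. Finish clear of the pin.

Things in the scene. Friction and masses are not known exactly. Their poses are not given: they have to be found in the camera images.
- pin: Wooden rolling pin lying on the bench: round barrel 42 mm diameter, 250 mm long, a 24 mm thick knob reaching 15 mm out at each end; 0.2 to 0.45 kg. Origin on its axis at mid length (21 mm above the bench at the start). Its y axis runs along the pin; x and z turn as it rolls (z starts up). Rolling resistance soon stops it on the flat; on the ramp it rolls back when let go.
- rest: Rest of bent 4 mm sheet metal fixed to the bench, 150 mm wide along its y. Origin on the bench under the bottom of the V, mid width; x points level in the rolling-in direction, z up. The bottom of the V is 2 mm above the bench; the far face rises at 50 degrees to 31 mm at x = +24 mm. The pin starts 145 to 185 mm away on the -x side, within 0.25 rad of square, within 15 mm of the middle line.
- rest_crest (a point): Middle of the crest line between ramp and V, 19 mm on the -x side of the V's bottom and 11 mm above the bench. The flat ramp rises to it from the bench over 60 mm (10 degrees); past it a face falls at 25 degrees into the V. The pin drops in by itself once its axis is past the crest. Axes as the rest's.
- rest_seat (a point): Where the middle of the pin's axis is when it lies seated and centred in the V: 6 mm on the -x side of the V's bottom, 28 mm above the bench. Axes as the rest's.
- shaker: Bystander: aluminium shaker with a steel lid, 52 mm diameter, 100 mm tall, standing beside the rolling lane, on the rest's +y side. Origin: centre of its underside.
- cutter: Bystander: round metal dough cutter ring, 64 mm diameter, 40 mm tall, standing beside the rolling lane, on the rest's -y side. Origin: centre of its underside.
- jar: Bystander: glass jar with a steel lid, 68 mm diameter, 95 mm tall, standing behind the rest. Origin: centre of its underside.
- bowl: Bystander: steel mixing bowl, 170 mm diameter, 75 mm tall, towards the left edge of the bench. Origin: centre of its underside.
- cup: Bystander: white mug, 72 mm diameter, 80 mm tall, near the robot on the left. Origin: centre of its underside.
- scraper: Bystander: bench scraper with a dark wooden handle, 100 x 150 x 24 mm, lying on the right. Origin: on the bench, under the middle of its blade.
- bottle: Bystander: plastic squeeze bottle, 60 mm diameter, 160 mm tall, on the right in front of the scale. Origin: centre of its underside.
There are look-alikes about, which are no part of the job. Leave any orange, turquoise or yellow look-alike of the rest alone.

How it is judged:
By the outcome, as a careful person would: the job done as asked, in the order asked, and still so for the second after the job is handed in, with the robot touching nothing.
It also fails if it takes over 48 s, if anything falls off the work surface, if the arm or the gripper's body presses on something with over 40 N, if the wrist force passes 120 N, or if a joint passes its speed limit or range.

## Robot

A 6-joint arm with a two-finger parallel gripper is mounted at the origin on the work surface. World frame = base frame: x ahead of the robot, y to its left, z up, the work surface at z = 0. Lengths are in mm, angles in rad, forces in N, time in s.
With the tool pointing down it reaches from about 275 to 750 mm from the base axis. Payload 10.2 kg.
Tool frame: the origin (TCP) lies where the fingers leave the gripper's body, on its centre line; the fingertips stand 73 mm ahead of it and the grasp point (between the pads) lies 54 mm ahead of it; z points along the fingers, y is the line along which they close (so a half turn about z gives the same grasp; the last joint's range is limited). The gripper opens to 85 mm and grips with 20 to 120 N. Pads are 22 mm wide; open, the fingers measure 114 mm over their backs; the gripper's body (76 mm by 85 mm) begins 54 mm behind the grasp point. The pads swing forward as they close: fully open they stand 13 mm farther back than shut.
Start: joints at [-1.379, 0.313, 1.498, -0, 1.331, -0.223], TCP at [211.567, -480.49, 303.894] pointing down, gripper open.
Joint ranges: [-2.94, 2.94], [-0.97, 2.17], [0.19, 2.56], [-1.23, 4.37], [0.02, 3.11], [-2.88, 2.88]. Speed limits (rad/s): [2.39, 2.39, 3.01, 3.14, 3.14, 3.14].

## Interface

Orientations are given as a unit quaternion [w, x, y, z].
In Python, from rig import ctrl gives the robot as it stands.
- The arm moves only by the shell command python3 -m creep 'ROWS' [OPENING] [FORCE]. ROWS is JSON, a list that holds one entry, the list of rows, each a list of 6 numbers: the shift along the world's x, y, z in units of 25 mm (1.0 is 25 mm), then the turn, a rotation vector about the world's x, y, z in units of 5 degrees (1.0 is 5 degrees). In form: [[[x, y, z, ax, ay, az], ...]]. A call has 1 to 20 rows; each row is the pose to reach, as a shift and turn from the pose commanded when the call began; what a row does not reach only later rows make up. A row lasts 1/12 s, in which the tool goes at most 41.7 mm and 7.16 degrees, less where a joint would pass 70% of its speed; a pose out of reach is approached as far as the arm can. A call with a gripper value outside its range is refused whole. OPENING is the finger opening in mm, from 0 to 85.4, set as the call begins (- or left out, the last holds). The fingers move at their own pace and stop on an object; FORCE is the grip in N (left out, the last holds). Time passes only in rows, so rows that repeat a pose let the fingers close. It gives the time, the measured TCP pose, the force, the opening and the grip force at its end, in the units of the state.
- ctrl.sense(): the state, without advancing time (a new reading comes with each control period).
- ctrl.capture(name): name is "scene" or "top"; returns a dict with "image" (400x640x3 uint8, red, green, blue), "fx", "fy", "cx", "cy" (pixels), "R" (3x3) and "t" (3): a world point X has camera coordinates R X + t. Camera axes: x right, y down, z forward; pixel columns grow to the right and rows downward; lengths in mm; the calibration is good to about 2 mm. A picture is of the moment at which its call begins. There is no depth.
- ctrl.finish_job(): hands the job in; it is judged then, once.
The state is a dict: "time_s": time; "joints": joint angles; "dq": joint speeds; "tau": joint torques, N m; "eef_pos": TCP position; "ee_rot": TCP orientation; "force": force on the tool from outside, world axes, zero at the start; "wrist_torque": the same for the moment, N m; "grip_width": opening from 0.0 (shut) to 1.0 (fully open); "grip_force": force on a finger pad.
Only numpy, scipy, OpenCV 4.12 (cv2) and the standard library are available. Lean on these libraries where they do the work, as an engineer would, in place of code of your own. Each camera call takes 0.05 s, during which the arm holds its last target. There are 200 camera calls.

## Working session

There is one attempt and no reset: what is moved stays moved. The work goes in short steps, Python scripts to look and compute and a shell command to move; the robot and the scene stay as the last step left them, time stands still between calls to the robot, and variables do not carry over. Pictures are saved under pics/ and viewed, at most 10 in all, crops included, and the job is handed in when it is done.

```bash
mkdir -p pics; ls
python3 - <<'E'
from rig import ctrl
import cv2
for n in("scene","top"):
    c=ctrl.capture(n); cv2.imwrite(f"pics/{n}0.png",c["image"][...,::-1]); print(n,c["fx"],c["cx"],c["cy"],c["R"],c["t"])
print(ctrl.sense())
E
```

```text
pics
scene 443.0727837707888 315.6690835131404 200.68954298937885 [[-0.56729289  0.8233424  -0.0169134 ]
 [ 0.60427929  0.40222684 -0.68779366]
 [-0.55948666 -0.40040087 -0.72570918]] [ 283.5724457  -299.6415584  1791.76457424]
top 509.8193746139589 319.5711418136708 199.16643833182212 [[-0.00874798 -0.99996065  0.0014733 ]
 [-0.98512154  0.00836526 -0.17165537]
 [ 0.1716363  -0.00295302 -0.98515596]] [  27.55046046  497.52017124 1690.09063599]
{'time_s': 0.1, 'joints': array([-1.37936780e+00,  3.13374564e-01,  1.49834310e+00,  6.05420431e-06,
        1.33099538e+00, -2.23412696e-01]), 'dq': array([-0.00145494, -0.0012891 , -0.00105398,  0.00121599,  0.00038356,
       -0.00208257]), 'tau': array([ 2.09749684e-03, -4.12899613e+01, -2.60141587e+01, -1.53204819e-04,
        3.08575836e-03, -1.03596346e-05]), 'eef_pos': array([ 211.55432849, -480.3329815 ,  303.40900762]), 'ee_rot': array([-5.60074360e-04,  9.78565354e-01,  2.05935751e-01,  1.18979746e-05]), 'force': array([0.22339701, 0.21719926, 0.3622379 ]), 'wrist_torque': array([-0.02402168,  0.01967762,  0.00619433]), 'grip_force': 0.0, 'grip_width': 1.0022656859521397}
```

View pics/scene0.png

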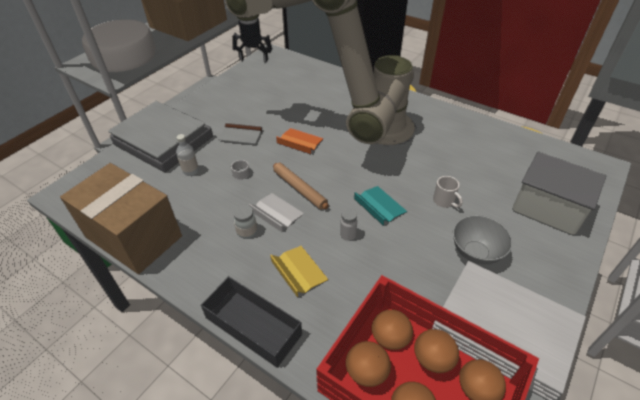

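View pics/top0.png

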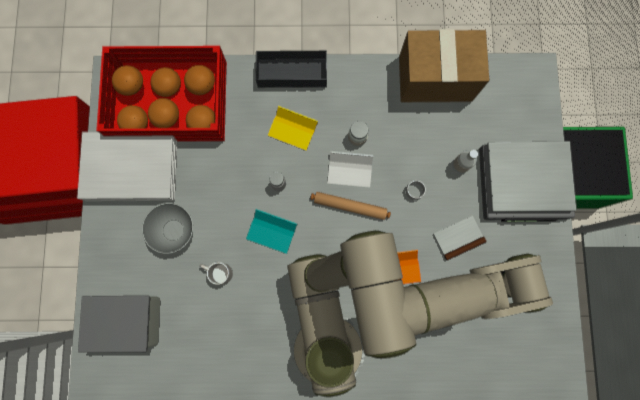

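The scene view shows the pin around (300,185), the white rest around (278,210), the shaker at (348,225), the cutter at (240,170) and the jar at (245,222). In the top view the pin runs from (312,197) to (389,214), and the rest is at (350,170), rolling roughly along world +x.

```bash
cat > h.py <<'E'
from rig import ctrl
import cv2, numpy as np
def cast(c,uv,z):
    uv=np.atleast_2d(uv).astype(float); R=np.array(c["R"]);t=np.array(c["t"])
    d=np.c_[(uv[:,0]-c["cx"])/c["fx"],(uv[:,1]-c["cy"])/c["fy"],np.ones(len(uv))]@R
    o=-R.T@t
    return o+d*((z-o[2])/d[:,2])[:,None]
def proj(c,X):
    p=np.atleast_2d(X)@np.array(c["R"]).T+np.array(c["t"]); return np.c_[p[:,0]/p[:,2]*c["fx"]+c["cx"],p[:,1]/p[:,2]*c["fy"]+c["cy"]]
def ray(c,uv):
    R=np.array(c["R"]);o=-R.T@np.array(c["t"]); return o,cast(c,uv,0)[0]-o
def two(c1,u1,c2,u2):
    o1,d1=ray(c1,u1);o2,d2=ray(c2,u2)
    s=np.linalg.lstsq(np.c_[d1,-d2],o2-o1,rcond=None)[0]
    a,b=o1+s[0]*d1,o2+s[1]*d2
    return (a+b)/2,np.linalg.norm(a-b)
def blob(c,kind,win):
    x0,y0,x1,y1=win; h=cv2.cvtColor(c["image"],cv2.COLOR_RGB2HSV)
    H,S,V=[h[...,i] for i in range(3)]
    m=((H<20)&(S>70)&(V>70)) if kind=="pin" else ((S<25)&(V>175))
    k=np.zeros_like(m);k[y0:y1,x0:x1]=1; m=(m&k).astype(np.uint8)
    n,l,s,_=cv2.connectedComponentsWithStats(m)
    return (l==1+s[1:,4].argmax()).astype(np.uint8)
def axis(m):
    v,u=np.nonzero(m); mu=np.array([u.mean(),v.mean()]); w,e=np.linalg.eigh(np.cov(u,v)); d=e[:,1]*np.sign(e[0,1])
    s=(np.c_[u,v]-mu)@d; return mu,mu+d*s.min(),mu+d*s.max()
E
python3 - <<'E'
from h import *
np.set_printoptions(precision=1,suppress=True)
W={"scene":[(262,155,335,215),(250,185,310,235)],"top":[(300,185,400,225),(322,145,380,192)]}
C={};P={}
for n in W:
    c=C[n]=ctrl.capture(n); im=c["image"][...,::-1].copy()
    m=blob(c,"pin",W[n][0]); P[n]=axis(m); r=blob(c,"rest",W[n][1])
    ct=max(cv2.findContours(r,0,2)[0],key=cv2.contourArea)
    print(n,m.sum(),r.sum(),P[n],"rest",cv2.approxPolyDP(ct,3,True)[:,0].tolist())
    x0,y0,x1,y1=(210,150,370,250) if n=="scene" else (260,120,420,230)
    cv2.imwrite(f"pics/z_{n}.png",cv2.resize(im[y0:y1,x0:x1],None,fx=5,fy=5,interpolation=2))
e=[two(C["top"],P["top"][i],C["scene"],P["scene"][i]) for i in range(3)];print(e)
for i in range(3): print(cast(C["top"],P["top"][i],21),cast(C["scene"],P["scene"][i],21))
E
```

```text
scene 722 244 (array([300.5, 185.8]), array([273.9, 164.1]), array([326.3, 206.9])) rest [[258, 202], [258, 206], [285, 224], [290, 222]]
top 898 857 (array([350.1, 205.3]), array([310.6, 195.7]), array([389.8, 214.9])) rest [[329, 166], [328, 182], [369, 186], [370, 169], [366, 166]]
[(array([479.3, -80.4,  14.4]), np.float64(3.5854086745085127)), (array([538.7, -17.7, 187.4]), np.float64(176.21918167654366)), (array([ 423.1, -135.3, -134.5]), np.float64(220.9629492145444))]
[[479.2 -81.6  21. ]] [[483.9 -74.6  21. ]]
[[513.8  54.1  21. ]] [[ 446.3 -221.3   21. ]]
[[ 444.7 -216.8   21. ]] [[517.   54.9  21. ]]
```

View pics/z_scene.png

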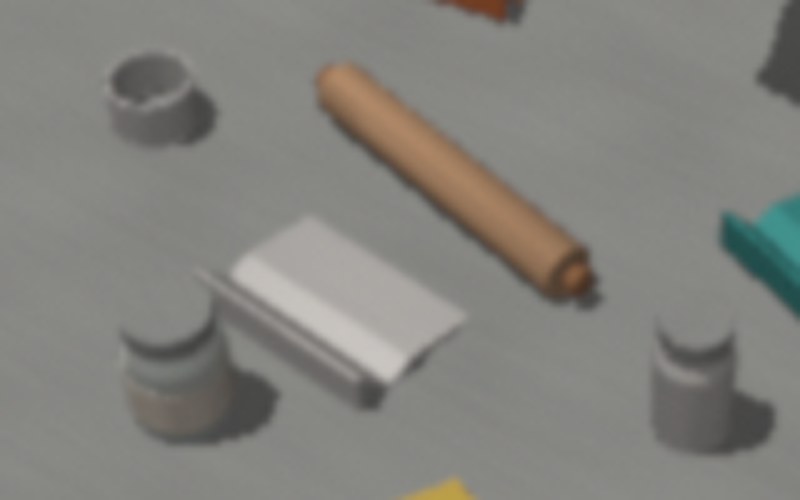

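View pics/z_top.png

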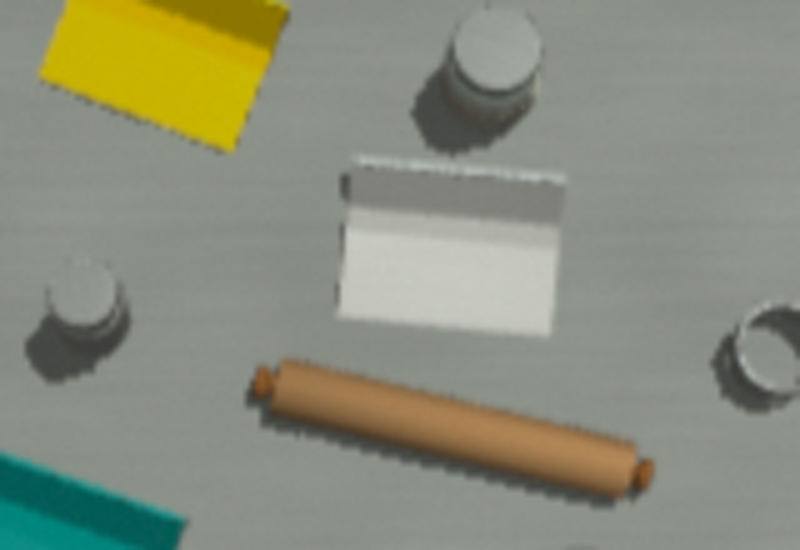

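The zoomed views show a white rest: ramp foot from (337,320) to (550,335) and far top edge from (352,155) to (565,177) in the top crop, with the pin between rest and robot, turned further than the rest. Next I'll triangulate.

Run:
```python
from h import *
np.set_printoptions(precision=1,suppress=True)
T=ctrl.capture("top");S=ctrl.capture("scene")
ft=lambda x,y:(260+(x+.5)/5-.5,120+(y+.5)/5-.5)
fs=lambda x,y:(210+(x+.5)/5-.5,150+(y+.5)/5-.5)
g=dict(footL=((337,320),(465,318)),footR=((550,335),(310,215)),topL=((352,156),(362,382)),topR=((565,178),(202,270)),
 knobL=((262,383),(576,277)),pinR_end=((645,472),(328,82)),jar=((497,48),(168,300)),shaker=((85,292),(695,315)))
for k,(a,b) in g.items(): print(k,*two(T,ft(*a),S,fs(*b)))
F=[cast(T,ft(*g[k][0]),z)[0] for k,z in(("footL",0),("footR",0),("topL",31),("topR",31))]
print(F)
for a,b in((0,1),(2,3)): d=F[a]-F[b]; print("len",np.linalg.norm(d),"yaw",-np.arctan2(d[0],d[1]))
d=(F[0]+F[2]-F[1]-F[3]);yaw=-np.arctan2(d[0],d[1]);ex=np.array([np.cos(yaw),np.sin(yaw),0]);ey=np.array([-ex[1],ex[0],0])
fm=(F[0]+F[1])/2;tm=(F[2]+F[3])/2
print("ramp->far top dist (expect 103)",(tm-fm)@ex,(tm-fm)@ey)
V=((fm+79*ex)+(tm-24*ex))/2;V[2]=0;print("V",V,"crest",V-19*ex,"seat",V-6*ex,"yaw",yaw)
mu,a,b=axis(blob(T,"pin",(300,185,400,225)));A,B=cast(T,[a,b],21);p=(A+B)/2
pm=cast(T,mu,21)[0]
print("pin",p,pm,"yaw",-np.arctan2((A-B)[0],(A-B)[1]),"in rest",(p-V)@ex,(p-V)@ey)
print("grip yaw now", cv2.Rodrigues(np.eye(3))[0].T, ctrl.sense()["ee_rot"])
q=ctrl.sense()["ee_rot"]
from scipy.spatial.transform import Rotation as Ro
print(Ro.from_quat(q[[1,2,3,0]]).as_matrix())
for n,z,uv in(("jar",95,(497,48)),("shaker",100,(85,292)),("cutter",40,(780,345))): print(n,cast(T,ft(*uv),z))
```

```text
footL [563.2  -6.1  -5.8] 5.981375772763966
footR [ 548.9 -152.8   -1.8] 0.5674239232872265
topL [670.  -13.3  29.2] 3.0832485162888053
topR [ 652.5 -161.    29.9] 3.7825297876922366
knobL [512.8  47.9  21.8] 2.9534989724450935
pinR_end [ 448.7 -213.6   17.2] 0.5358011280815154
jar [ 726.6 -111.7   97.6] 0.16437973890736382
shaker [560.1 164.8 100.4] 0.4551710493042298
[array([560.4,  -3.4,   0. ]), array([ 548.4, -152.4,    0. ]), array([670.4, -14.6,  31. ]), array([ 653.4, -162.5,   31. ])]
len 149.4828800761581 yaw -0.08020012242466037
len 148.86366514002265 yaw -0.11458921265909279
ramp->far top dist (expect 103) 108.04493370541873 -0.13157935112521182
V [635.5 -85.9   0. ] crest [616.6 -84.    0. ] seat [629.5 -85.3   0. ] yaw -0.09735897693734637
pin [479.3 -81.3  21. ] [479.3 -81.6  21. ] yaw -0.25048130855104755 in rest -155.88709484932585 -10.648096494718972
grip yaw now [[0. 0. 0.]] [-0.   1.   0.2  0. ]
[[ 0.9  0.4 -0. ]
 [ 0.4 -0.9  0. ]
 [ 0.  -0.  -1. ]]
jar [[ 727.4 -111.8   95. ]]
shaker [[560.1 165.  100. ]]
cutter [[ 532.1 -305.4   40. ]]
```

```bash
python3 -m creep '[[[0.2,0.5,0,0,0,-0.2],[0.7,1.4,-0.3,0,0,-0.6],[1.3,2.6,-0.7,0,0,-1.2],[2,4,-1,0,0,-1.8],[2.8,5.4,-1.3,0,0,-2.4],[3.5,6.8,-1.7,0,0,-3],[4.2,8.2,-2,0,0,-3.7],[4.9,9.6,-2.4,0,0,-4.4],[5.6,11,-2.7,0,0,-5],[6.3,12.4,-3.1,0,0,-5.6],[7,13.7,-3.4,0,0,-6.2],[7.6,14.8,-3.7,0,0,-6.8],[8.1,15.7,-4,0,0,-7.2],[8.4,16.3,-4.1,0,0,-7.5],[8.5,16.54,-4.16,0,0,-7.62],[8.5,16.54,-4.16,0,0,-7.62],[8.5,16.54,-4.16,0,0,-7.62],[8.5,16.54,-4.16,0,0,-7.62]]]' 85
```

```text
time_s: 1.8
eef_pos: [424.0, -67.5, 200.1]
ee_rot: [0.0, 0.992, -0.125, 0.0]
force: [0.4, -0.9, -0.5]
grip_width: 0.995
grip_force: 0.0
```

```bash
python3 -m creep '[[[0,0,-0.4,0,0,0],[0,0,-1.2,0,0,0],[0,0,-2,0,0,0],[0,0,-2.8,0,0,0],[0,0,-3.5,0,0,0],[0,0,-4,0,0,0],[0,0,-4.4,0,0,0],[0,0,-4.7,0,0,0],[0,0,-4.8,0,0,0],[0,0,-4.8,0,0,0],[0,0,-4.8,0,0,0]]]'
python3 - <<'E'
from h import *
a=ctrl.capture("scene")["image"][...,::-1];b=ctrl.capture("top")["image"][...,::-1]
r=lambda i:cv2.resize(i,(800,480)[:2],interpolation=2)
cv2.imwrite("pics/pre.png",np.vstack([cv2.resize(a[130:235,220:380],None,fx=3.5,fy=2.8*1.0),cv2.resize(b[130:235,260:420],None,fx=3.5,fy=2.8)]))
E
```

```text
time_s: 2.72
eef_pos: [424.2, -67.3, 80.3]
ee_rot: [0.0, 0.992, -0.125, 0.0]
force: [-0.3, 0.3, 0.6]
grip_width: 0.995
grip_force: 0.0
```

View pics/pre.png

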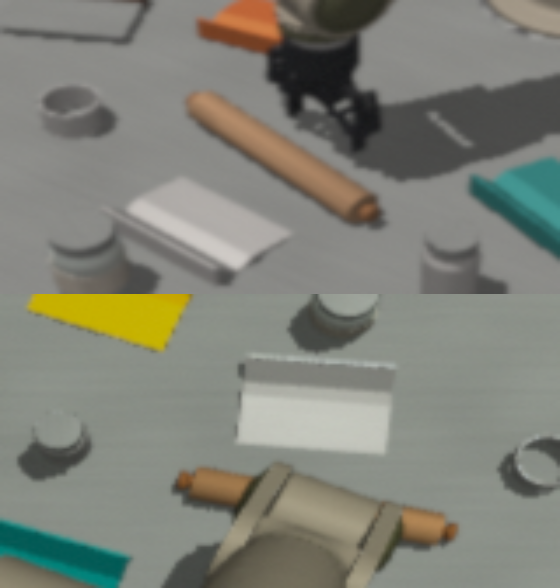

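```bash
python3 -m creep '[[[0.07,-0.02,0,0,0,0],[0.14,-0.035,0,0,0,0],[0.2,-0.05,0,0,0,0],[0.27,-0.07,0,0,0,0],[0.34,-0.09,0,0,0,0],[0.41,-0.1,0,0,0,0],[0.47,-0.12,0,0,0,0],[0.54,-0.14,0,0,0,0],[0.61,-0.155,0,0,0,0],[0.68,-0.17,0,0,0,0],[0.75,-0.19,0,0,0,0],[0.81,-0.21,0,0,0,0],[0.88,-0.22,0,0,0,0],[0.95,-0.24,0,0,0,0],[1.02,-0.26,0,0,0,0],[1.08,-0.28,0,0,0,0],[1.15,-0.29,0,0,0,0],[1.22,-0.31,0,0,0,0],[1.29,-0.33,0,0,0,0],[1.36,-0.345,0,0,0,0]]]'
cat > m.py <<'E'
from h import *
np.set_printoptions(precision=1,suppress=True)
V=np.array([635.5,-85.9,0]);yaw=-.1;ex=np.array([np.cos(yaw),np.sin(yaw),0]);ey=np.array([-ex[1],ex[0],0])
def pin(z=21):
    # visible end knobs/barrel in the top view: the two outer ends of the wood mask, robot hides the middle
    T=ctrl.capture("top");h=cv2.cvtColor(T["image"],cv2.COLOR_RGB2HSV)
    m=((h[...,0]<16)&(h[...,1]>95)&(h[...,2]>70)).astype(np.uint8);k=np.zeros_like(m);k[150:225,300:400]=1
    n,l,s,c=cv2.connectedComponentsWithStats(m*k); m=np.isin(l,[i for i in range(1,n) if s[i,4]>25])
    v,u=np.nonzero(m);q=cv2.minAreaRect(np.c_[u,v].astype(np.float32));b=cv2.boxPoints(q);b=b[b[:,0].argsort()]
    A,B=cast(T,[b[:2].mean(0),b[2:].mean(0)],z);p=(A+B)/2
    w=-np.arctan2((A-B)[0],(A-B)[1]);print("pin",p,"len",np.linalg.norm(A-B),"rel yaw %.3f"%(w-yaw),"in rest",(p-V)@ex,(p-V)@ey,"tcp",ctrl.sense()["eef_pos"],"F",ctrl.sense()["force"])
    return T
E
python3 -c "
from m import *
T=pin();S=ctrl.capture('scene')
for z in(0,5,10,15,20,25): print(z,proj(S,[436,-19,z]))"
```

```text
time_s: 4.48
eef_pos: [458.2, -75.7, 79.9]
ee_rot: [-0.0, 0.992, -0.125, 0.0]
force: [-0.1, 0.1, -0.3]
grip_width: 0.991
grip_force: 0.1
pin [1257.8 1196.2   21. ] len 0.0 rel yaw 0.100 in rest 491.15840787412014 1337.782576800729 tcp [458.5 -75.8  79.9] F [0.1 0.5 1.3]
0 [[321.5 188.2]]
5 [[321.5 187.2]]
10 [[321.5 186.2]]
15 [[321.5 185.2]]
20 [[321.5 184.1]]
25 [[321.5 183.1]]
```

```bash
sed -i 's/<16)/<20)/;s/>95)/>70)/' m.py; python3 -c "
from m import *
T=pin();cv2.imwrite('pics/t1.png',cv2.resize(T['image'][130:235,260:420,::-1],None,fx=4,fy=4))"
```

```text
pin [488.2 -82.8  21. ] len 279.81044442808906 rel yaw -0.150 in rest -146.87961624976822 -11.649368620478125 tcp [458.1 -75.7  79.9] F [ 0.5 -0.8  0.3]
```

View pics/t1.png

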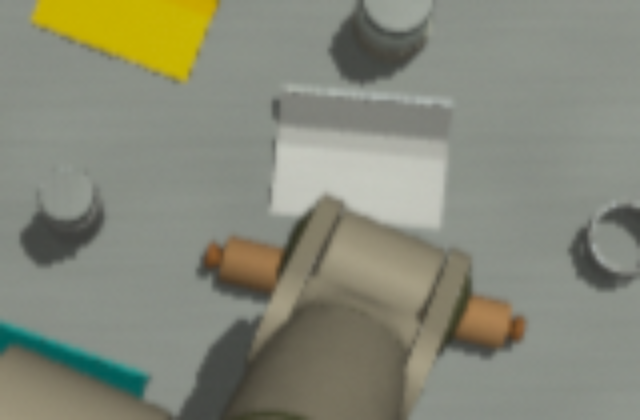

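```bash
python3 -m creep '[[[0.06,-0.02,0,0,0,0.05],[0.13,-0.04,0,0,0,0.12],[0.21,-0.06,0,0,0,0.2],[0.29,-0.08,0,0,0,0.29],[0.37,-0.1,0,0,0,0.38],[0.45,-0.12,0,0,0,0.47],[0.53,-0.145,0,0,0,0.56],[0.61,-0.17,0,0,0,0.65],[0.69,-0.195,0,0,0,0.74],[0.77,-0.22,0,0,0,0.83],[0.85,-0.24,0,0,0,0.92],[0.93,-0.26,0,0,0,1.02],[1.01,-0.285,0,0,0,1.12],[1.09,-0.31,0,0,0,1.21],[1.17,-0.33,0,0,0,1.3],[1.25,-0.355,0,0,0,1.39],[1.33,-0.38,0,0,0,1.48],[1.41,-0.4,0,0,0,1.57],[1.49,-0.42,0,0,0,1.65],[1.55,-0.44,0,0,0,1.72]]]';python3 -c "
from m import *
pin()"
```

```text
time_s: 6.3
eef_pos: [497.1, -86.7, 79.9]
ee_rot: [0.0, 0.999, -0.05, 0.0]
force: [-0.2, -0.1, 0.1]
grip_width: 0.998
grip_force: 0.0
pin [532.6 -94.6  21. ] len 279.42234498183427 rel yaw -0.147 in rest -101.4857096791557 -18.966813957404657 tcp [497.2 -86.8  79.9] F [0.2 0.1 0.5]
```

```bash
python3 -m creep '[[[-0.2,0.02,0,0,0,0],[-0.5,0.05,0,0,0,0],[-0.68,0.0,0,0,0,0],[-0.72,-0.3,0,0,0,0],[-0.76,-0.7,0,0,0,0],[-0.8,-1.1,0,0,0,0],[-0.84,-1.5,0,0,0,0],[-0.86,-1.7,0,0,0,0],[-0.86,-1.72,0,0,0,0],[-0.86,-1.72,0,0,0,0]]]'
python3 -c "
from m import *
pin()"
python3 -m creep '[[[0.06,-0.006,0,0,0,0],[0.14,-0.014,0,0,0,0],[0.22,-0.022,0,0,0,0],[0.3,-0.03,0,0,0,0],[0.38,-0.038,0,0,0,0],[0.46,-0.046,0,0,0,0],[0.54,-0.054,0,0,0,0],[0.62,-0.062,0,0,0,0],[0.7,-0.07,0,0,0,0],[0.78,-0.078,0,0,0,0],[0.86,-0.086,0,0,0,0],[0.94,-0.094,0,0,0,0],[1.02,-0.102,0,0,0,0],[1.1,-0.11,0,0,0,0],[1.18,-0.118,0,0,0,0],[1.24,-0.124,0,0,0,0],[1.3,-0.13,0,0,0,0]]]'
python3 -c "
from m import *
pin()"
```

```text
time_s: 7.18
eef_pos: [475.3, -130.0, 79.8]
ee_rot: [-0.0, 0.999, -0.05, -0.0]
force: [0.3, 0.9, 0.1]
grip_width: 0.994
grip_force: 0.0
pin [553.9 -19.2  21. ] len 122.58060495365815 rel yaw -0.158 in rest -87.85445406662573 58.24055036690457 tcp [ 475.3 -129.6   79.8] F [0.1 0.6 0.8]
time_s: 8.65
eef_pos: [508.0, -132.9, 79.9]
ee_rot: [0.0, 0.999, -0.05, 0.0]
force: [-1.3, 0.3, 0.7]
grip_width: 0.991
grip_force: 0.5
pin [573.9 -20.5  21. ] len 115.20553433105233 rel yaw -0.147 in rest -67.83689300146187 58.971395957820135 tcp [ 508.2 -132.9   79.9] F [-0.7  0.1  0.5]
```

```bash
python3 -c "
from m import *
a=ctrl.capture('scene')['image'][...,::-1];b=ctrl.capture('top')['image'][...,::-1]
cv2.imwrite('pics/p2.png',np.vstack([cv2.resize(a[145:240,220:380],None,fx=4,fy=3.1),cv2.resize(b[135:230,260:420],None,fx=4,fy=3.1)]))"
```

```text
(no output)
```

View pics/p2.png

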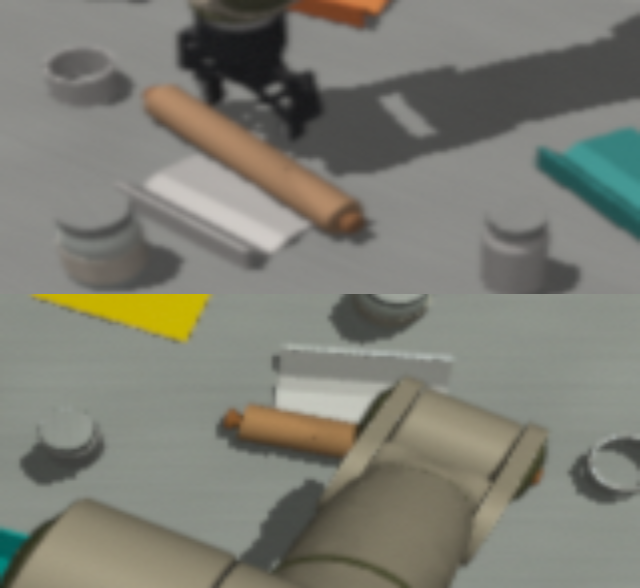

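```bash
cat >> m.py <<'E'
def pins(z=21):
    S=ctrl.capture("scene");m=blob(S,"pin",(225,160,335,240));mu,a,b=axis(m)
    B,A=cast(S,[a,b],z);p=(A+B)/2-[2,-2,0]
    w=-np.arctan2((A-B)[0],(A-B)[1]);t=ctrl.sense()["eef_pos"]
    print("S pin",p,"len %.1f"%np.linalg.norm(A-B),"rel yaw %.3f"%(w-yaw),"in rest",(p-V)@ex,(p-V)@ey,"tcp rest",(t-V)@ex,(t-V)@ey,t[2],"F",ctrl.sense()["force"])
E
python3 -c "
from m import *
pins();pins(25)"
```

```text
S pin [ 552. -101.   21.] len 285.9 rel yaw -0.138 in rest -81.5873474772447 -23.370464706477776 tcp rest -122.33496905217807 -59.45998446640414 79.86922736350344 F [-0.4 -0.3  0.7]
S pin [554.7 -98.7  25. ] len 285.3 rel yaw -0.138 in rest -79.08157395046294 -20.760586197302466 tcp rest -122.35166663732825 -59.46591855143452 79.86944926407058 F [-0.5 -0.3  0.2]
```

```bash
python3 -m creep '[[[0.05,-0.005,0,0,0,0],[0.11,-0.011,0,0,0,0],[0.17,-0.017,0.01,0,0,0],[0.23,-0.023,0.02,0,0,0],[0.29,-0.029,0.03,0,0,0],[0.35,-0.035,0.04,0,0,0],[0.41,-0.041,0.05,0,0,0],[0.47,-0.047,0.06,0,0,0],[0.53,-0.053,0.07,0,0,0],[0.59,-0.059,0.08,0,0,0],[0.65,-0.065,0.08,0,0,0],[0.71,-0.071,0.08,0,0,0],[0.77,-0.077,0.08,0,0,0],[0.8,-0.08,0.08,0,0,0]]]'
python3 -c "
from m import *
pins(25);pins(30)"
```

```text
time_s: 10.07
eef_pos: [528.0, -134.9, 81.9]
ee_rot: [0.0, 0.999, -0.05, 0.0]
force: [-0.2, -0.8, -0.0]
grip_width: 0.992
grip_force: 0.3
S pin [ 567.4 -102.9   25. ] len 288.2 rel yaw -0.072 in rest -66.07287280225415 -23.686426809457718 tcp rest -102.04124463543637 -59.49419950188396 81.84757081901297 F [ 0.5 -0.1  0.1]
S pin [571.  -99.2  30. ] len 287.4 rel yaw -0.070 in rest -62.853255188939436 -19.644641607676117 tcp rest -102.14804434044444 -59.464516749882854 81.845188411145 F [ 0.4 -0.5 -0.8]
```

```bash
python3 -m creep '[[[0.05,-0.005,0,0,0,0],[0.1,-0.01,0,0,0,0],[0.16,-0.016,0.01,0,0,0],[0.22,-0.022,0.02,0,0,0],[0.28,-0.028,0.03,0,0,0],[0.34,-0.034,0.04,0,0,0],[0.4,-0.04,0.05,0,0,0],[0.45,-0.045,0.06,0,0,0],[0.48,-0.048,0.06,0,0,0]]]'
python3 -c "
from m import *
pins(25);pins(28)"
```

```text
time_s: 10.92
eef_pos: [539.1, -135.9, 83.6]
ee_rot: [-0.0, 0.999, -0.05, -0.001]
force: [-9.5, -0.1, 9.4]
grip_width: 0.996
grip_force: 5.2
S pin [ 571.1 -103.    25. ] len 288.5 rel yaw 0.006 in rest -62.341608406651204 -23.444386505725838 tcp rest -90.8420407280695 -59.36804125795839 83.65026337000167 F [-8.   0.1  7.2]
S pin [ 573.3 -101.    28. ] len 287.8 rel yaw 0.006 in rest -60.36914862027657 -21.250070724253476 tcp rest -90.90686383179786 -59.35288364319053 83.61131792062909 F [-8.4  0.2  8.7]
```

Now the pin is square, but pushing up the ramp with upright, grippy fingers wedges it. I'll back off gently and tilt the fingers about 20° so they touch below the equator.

```bash
python3 -m creep '[[[-0.06,0.006,0,0,0,0],[-0.14,0.014,0,0,0,0],[-0.24,0.024,0,0,0,0],[-0.34,0.034,0,0,0,0],[-0.44,0.044,0,0,0,0],[-0.54,0.054,0,0,0,0],[-0.64,0.064,0,0,0,0],[-0.76,0.076,0,0,0,0],[-0.9,0.09,0,0,0,0],[-1.2,0.12,0,0,0,0],[-1.6,0.2,0,0,0,0],[-2,0.5,0,-0.05,-0.4,0],[-2.3,0.9,0,-0.1,-1,0],[-2.5,1.3,0,-0.2,-2,0],[-2.6,1.6,0,-0.3,-3,0],[-2.6,1.75,0,-0.4,-3.98,0],[-2.6,1.75,0,-0.4,-3.98,0],[-2.6,1.75,0,-0.4,-3.98,0]]]'
python3 -c "
from m import *
pins(21);pin()"
```

```text
time_s: 12.52
eef_pos: [474.4, -92.4, 83.5]
ee_rot: [0.009, 0.984, -0.049, 0.172]
force: [-0.3, -0.6, -0.2]
grip_width: 0.991
grip_force: 0.0
S pin [545.6 -99.5  21. ] len 285.5 rel yaw 0.007 in rest -88.08975954466915 -22.539387843387537 tcp rest -159.06629547994717 -22.78355763826522 83.67498038330582 F [0.  1.3 0.1]
pin [545.3 -99.6  21. ] len 278.6757676596864 rel yaw 0.007 in rest -88.37823694494675 -22.645986281310897 tcp [475.3 -92.8  83.7] F [0.2 0.1 1.4]
```

```bash
python3 -m creep '[[[0,0,-0.3,0,0,0],[0,0,-0.6,0,0,0],[0.06,-0.006,-0.74,0,0,0],[0.16,-0.016,-0.76,0,0,0],[0.28,-0.028,-0.76,0,0,0],[0.4,-0.04,-0.76,0,0,0],[0.52,-0.052,-0.76,0,0,0],[0.62,-0.062,-0.76,0,0,0],[0.72,-0.072,-0.76,0,0,0],[0.82,-0.082,-0.76,0,0,0],[0.92,-0.092,-0.76,0,0,0],[1.02,-0.102,-0.75,0,0,0],[1.12,-0.112,-0.74,0,0,0],[1.22,-0.122,-0.73,0,0,0],[1.32,-0.132,-0.71,0,0,0],[1.42,-0.142,-0.69,0,0,0],[1.52,-0.152,-0.67,0,0,0],[1.62,-0.162,-0.65,0,0,0],[1.72,-0.172,-0.63,0,0,0],[1.82,-0.182,-0.61,0,0,0]]]'
python3 -c "
from m import *
pins(24);pin(24)"
```

```text
time_s: 14.28
eef_pos: [520.5, -96.9, 68.2]
ee_rot: [0.009, 0.984, -0.049, 0.173]
force: [-0.5, 0.2, 0.4]
grip_width: 0.995
grip_force: 0.6
S pin [ 567.3 -103.2   24. ] len 289.7 rel yaw -0.001 in rest -66.12280613203146 -24.036225466209565 tcp rest -112.77665441929648 -22.518434072284524 68.42615412097392 F [ 0.  -0.2  0.8]
pin [ 568.6 -103.1   24. ] len 278.61246923800553 rel yaw -0.001 in rest -64.82929292936375 -23.797465744702684 tcp [520.8 -97.   68.3] F [-0.7  0.3 -0.8]
```

```bash
python3 -m creep '[[[0.06,-0.006,0.012,0,0,0],[0.15,-0.015,0.03,0,0,0],[0.24,-0.024,0.05,0,0,0],[0.33,-0.033,0.07,0,0,0],[0.42,-0.042,0.085,0,0,0],[0.51,-0.051,0.1,0,0,0],[0.6,-0.06,0.12,0,0,0],[0.69,-0.069,0.14,0,0,0],[0.78,-0.078,0.16,0,0,0],[0.87,-0.087,0.175,0,0,0],[0.96,-0.096,0.19,0,0,0],[1.05,-0.105,0.21,0,0,0],[1.12,-0.112,0.22,0,0,0],[1.16,-0.116,0.23,0,0,0]]]'
python3 -c "
from m import *
pins(29);pin(29)"
```

```text
time_s: 15.55
eef_pos: [549.6, -99.8, 74.0]
ee_rot: [0.009, 0.984, -0.049, 0.174]
force: [-1.0, 0.1, 0.7]
grip_width: 0.998
grip_force: 0.6
S pin [ 596.7 -104.7   29. ] len 288.1 rel yaw -0.000 in rest -36.721649246031745 -22.560467626817882 tcp rest -84.03117451726224 -22.425853797290994 74.00500648170538 F [-1.  -0.7  0.3]
pin [ 597.2 -105.4   29. ] len 280.4905503198688 rel yaw -0.001 in rest -36.12282769115132 -23.18286801950612 tcp [549.5 -99.8  74. ] F [ 0.4 -0.2 -0.2]
```

```bash
python3 -m creep '[[[0.05,-0.005,0.01,0,0,0],[0.1,-0.01,0.02,0,0,0],[0.16,-0.016,0.03,0,0,0],[0.22,-0.022,0.04,0,0,0],[0.28,-0.028,0.055,0,0,0],[0.34,-0.034,0.07,0,0,0],[0.4,-0.04,0.08,0,0,0],[0.45,-0.045,0.09,0,0,0],[0.5,-0.05,0.1,0,0,0],[0.54,-0.054,0.11,0,0,0],[0.58,-0.058,0.11,0,0,0],[0.62,-0.062,0.12,0,0,0],[0.65,-0.065,0.12,0,0,0],[0.68,-0.068,0.13,0,0,0],[0.71,-0.071,0.13,0,0,0],[0.74,-0.074,0.13,0,0,0],[0.76,-0.076,0.14,0,0,0],[0.76,-0.076,0.14,0,0,0]]]'
python3 -c "
from m import *
pins(30);pin(30)"
```

```text
time_s: 17.15
eef_pos: [568.4, -101.7, 77.4]
ee_rot: [0.009, 0.984, -0.049, 0.173]
force: [0.2, 0.2, 0.2]
grip_width: 0.993
grip_force: 0.0
S pin [ 627.9 -105.2   30. ] len 287.9 rel yaw -0.006 in rest -5.67527840290355 -19.932200077154057 tcp rest -65.23147119537123 -22.40394085414085 77.40321302540389 F [ 0.3  0.2 -0.4]
pin [ 625.4 -107.6   30. ] len 279.5941693797293 rel yaw -0.008 in rest -7.8457762142784615 -22.611576690639033 tcp [ 568.3 -101.7   77.4] F [ 0.8 -0.9 -1. ]
```

```bash
python3 -m creep '[[[-0.2,0.02,0,0,0,0],[-0.6,0.06,0,0,0,0],[-1.1,0.11,0,0,0,0],[-1.6,0.16,0.1,0,0,0],[-2.1,0.21,0.5,0,0,0],[-2.6,0.26,1.1,0,0,0],[-3,0.3,1.9,0,0,0],[-3.3,0.33,2.7,0,0,0],[-3.6,0.36,3.4,0,0,0],[-3.8,0.38,3.9,0,0,0],[-3.9,0.39,4.1,0,0,0],[-3.9,0.39,4.1,0,0,0],[-3.9,0.39,4.1,0,0,0]]]'
python3 -c "
from m import *
pins(28);b=pin(28)['image'][...,::-1]
a=ctrl.capture('scene')['image'][...,::-1]
cv2.imwrite('pics/end.png',np.vstack([cv2.resize(a[145:240,220:380],None,fx=4,fy=3.1),cv2.resize(b[135:230,260:420],None,fx=4,fy=3.1)]))"
```

```text
time_s: 18.33
eef_pos: [470.7, -91.9, 179.5]
ee_rot: [0.009, 0.984, -0.049, 0.173]
force: [-0.6, -0.1, -0.3]
grip_width: 0.997
grip_force: 0.0
S pin [ 626.5 -107.    28. ] len 287.5 rel yaw -0.006 in rest -6.853860834270456 -21.88011709595096 tcp rest -163.41402698811194 -22.373358741449056 179.14086649213866 F [-0.6  1.2  0.3]
pin [ 626.2 -107.8   28. ] len 279.9542536090994 rel yaw -0.011 in rest -7.068505477956067 -22.7213103758246 tcp [470.7 -91.8 179. ] F [ 0.  -0.5 -0. ]
```

View pics/end.png

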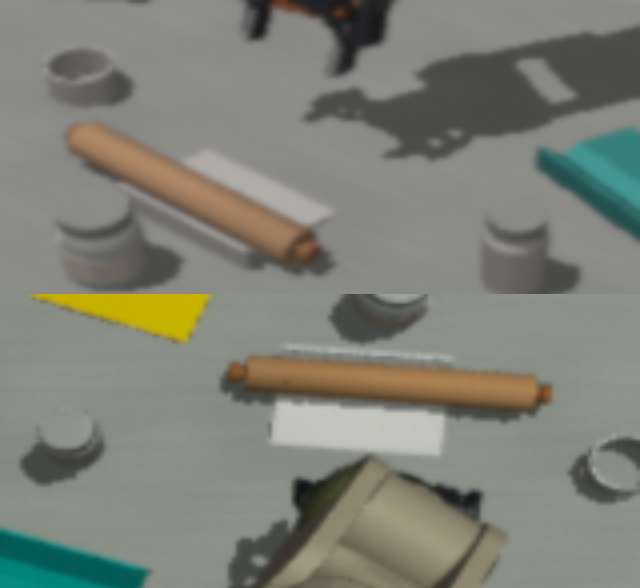

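The picture shows the pin seated in the V, from (247,372) to (537,390) in the top crop. It is square and sticks out on both sides of the rest, (275–450), with the gripper clear. Handing in.

```bash
python3 -c "
from rig import ctrl
print(ctrl.finish_job())"
```

```text
the job is handed in; nothing more can be done
None
```

The pin was rolled up the ramp and lies still in the V, square to the rest within about 0.01 rad, about 22 mm off centre with its barrel sticking out at both sides; the gripper is clear, one push briefly wedged it at about 13 N on the ramp, and the job was handed in at about 18 s.

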